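Hang the tool holder on the twin-pin board

TASK

Hang the little tool holder back on the bench tool board: bring both teardrop holes of its back plate over the two headed pins at once, press it gently flat against the hanger plate, then ease it straight down, feeling for the pins, until it sits fully home on both and the spring catch clicks out through the window above its wooden block, and let go. Do not force it: the hanger plate is only clamped in slotted holes, so keep the push, in any direction, under about 15 N. Leave the two tins and the bottle beside the board where they stand.

Things in the scene. Friction and masses are not known exactly. Their poses are not given: they have to be found in the camera images.
- tool_board: Fixed upright plywood board, 250 mm wide, 160 mm high, on a foot 18 mm high reaching 30 mm in front. A dark steel hanger plate (236 x 80 mm) stands before it. Origin: on the bench, below the middle of the hanger's upright front face at its middle setting. x points level into the board, away from the robot; y along it to the left; z up. Nothing on it rises above z = 176 mm.
- pins_mark (a point): Point on the hanger face midway between the pins at their middle setting: pins at y = +62 and -62 mm from it (axes as the board's). Neck 5 mm thick, 8 mm long, then a head 12 mm across, 4.5 mm thick, towards the robot. The hanger is set by hand on spacers and slots: face, pins and catch together really stand up to 12 mm higher or lower, 4 mm left or right and 4 mm nearer or farther than this mark.
- catch (a joint): Brass spring catch, 12 mm wide, 8 mm high, sticking 10 mm out of the hanger face midway between the pins, its middle 5.5 mm above their line. Value in m: 0 = out, 0.010 = pushed in flush. 2 N starts it, 4.5 N holds it flush. It stays out if the heads miss the entries, reads 0.007 to 0.010 while the holder's plate covers it and returns to 0 when it clicks into the window.
- holder_grip (a point): Tool holder, 0.18 to 0.29 kg, standing on the bench: light wood block with bores in its top (46 mm along x, 50 along y, 54 high) on the front of an aluminium back plate (160 wide, 76 high, 5 thick). Point in the block's middle, 34 mm above the underside: grasp here from above, closing along y. x points from block to plate, z up. Plate back face at x = +28 mm, edges at z = -34 and +42.
- left_hole (a point): Centre of the holder's left (+y) teardrop entry, on the plate's back face, axes as the holder's; the other is 124 mm to -y. Entry 22 mm wide, z = -13 to +13 mm; it narrows evenly to 8 mm at z = +25, then a slot 8 mm wide up to +35. A head passes only the entry. With the plate pressed within 3 mm of the hanger the necks can run up the slots; home = neck centres at z = +32.5.
- window (a point): Middle of the holder's window (22 mm wide, 12 high), back face, above the block, axes as the holder's. The catch snaps in over the last 2 mm of the way down. Until then it presses the plate out against the heads, and friction keeps the holder from dropping: sliding it down takes a few newtons.
- holder: The whole tool holder; origin in the middle of the lower edge of the back plate's back face, axes as at holder_grip (holder_grip is at x = -28, z = +34 mm, left_hole at y = +62, z = +25, window at z = +63).
- nail_tin: Open nail tin, 76 mm across, 87 mm high, standing beside the board; origin at the centre of its underside. A bystander.
- wax_tin: Low wax tin, 67 mm across, 36 mm high, standing beside the board; origin at the centre of its underside. A bystander.
- glue_bottle: White glue bottle with a red nozzle, 65 mm across, 184 mm high, standing behind one end of the board; origin at the centre of its underside. A bystander.

How it is judged:
On the way:
1. the holder's plate is pressed against the hanger, pushing the catch back (value of joint catch above 0.005 m and contact force between holder and tool_board above 1 N and z of holder_grip in the frame of tool_board between 0.105 and 0.193 m), for 0.1 s.
At the end, for the whole second after the job is handed in: The holder hangs still on both pins, upright within 4 degrees, parallel to the board within 3, grip point 20 to 39 mm before the board's origin, within 9 mm of the board's middle, 110 to 143 mm above the bench (covers the hanger's setting); the catch is out in the window (under 2 mm) (value of joint catch below 0.002 m and x of holder_grip in the frame of tool_board between -0.039 and -0.02 m and y of holder_grip in the frame of tool_board between -0.009 and 0.009 m and z of holder_grip in the frame of tool_board between 0.11 and 0.143 m and angle between holder_grip's own z axis and vertical below 0.07 rad and angle between the y axis of holder_grip and the y axis of tool_board, either way round below 0.05 rad and linear speed of holder below 0.02 m/s); the robot touches nothing.
It fails at once if the board is pushed, by the holder or the robot, with more than 25 N (contact force between any of holder, the arm, the fingers and tool_board above 25 N).
It fails at once if a tin or the bottle is moved more than 20 mm (distance of any of nail_tin, wax_tin, glue_bottle from where it was at the start of the episode above 0.02 m).
It also fails if it takes over 67 s, if anything falls off the work surface, if the arm or the gripper's body presses on something with over 40 N, if the wrist force passes 120 N, or if a joint passes its speed limit or range.

ROBOT

A 6-joint arm with a two-finger parallel gripper is mounted at the origin on a cart in front of the work surface, level with it; the furniture and walls round the work are solid. World frame = base frame: x ahead of the robot, y to its left, z up, the work surface at z = 0. Lengths are in m, angles in rad, forces in N, time in s.
With the tool pointing down it reaches from about 0.3 to 0.85 m from the base axis. Payload 4.2 kg.
Tool frame: the origin (TCP) lies between the finger pads; the fingertips stand 17 mm ahead of it and the grasp point (between the pads) lies 2 mm behind it; z points along the fingers, y is the line along which they close (so a half turn about z gives the same grasp; the last joint's range is limited). The gripper opens to 91 mm and grips with 3 to 60 N. Pads are 32 mm wide; open, the fingers measure 118 mm over their backs; the gripper's body (76 mm by 178 mm) begins 60 mm behind the grasp point.
Start: joints at [1.315, 0.32, 1.565, -0, 1.257, -0.02], TCP at [0.134, 0.559, 0.231] pointing down, gripper open.
Joint ranges: [-3.11, 3.11], [-0.84, 2.01], [0.21, 2.61], [-1.34, 4.49], [0.05, 2.63], [-2.56, 2.56]. Speed limits (rad/s): [2.57, 2.57, 3.14, 3.14, 3.14, 3.14].

INTERFACE

Orientations are given as [roll, pitch, yaw] about the fixed x, y, z axes, in that order (R = Rz(yaw) Ry(pitch) Rx(roll)).
In Python, from station import env, viewer gives the robot as it stands. The module is installed in compiled form; this text tells all that it offers.
- The arm moves only by the shell command python3 -m handwheel 'ROWS'. ROWS is JSON, a list of rows, each a list of 7 numbers: the shift along the tool's x, y, z in cm, then the turn, a rotation vector about the tool's x, y, z in rad, then the opening, from -1 (shut) to 1 (fully open), so that 0 is half open. In form: [[tx, ty, tz, ax, ay, az, fingers], ...]. A call has 1 to 5 rows; each row is the pose to reach, as a shift and turn from the pose commanded when the call began, along the tool's axes at that moment; what a row does not reach only later rows make up. A row lasts 1/12 s, in which the tool goes at most 41.7 mm and 7.16 degrees, less where a joint would pass 70% of its speed; a pose out of reach is approached as far as the arm can. A call with a gripper value outside its range is refused whole. The fingers move at their own pace and stop on an object; the grip force is fixed at half the most. Time passes only in rows, so rows that repeat a pose let the fingers close. It gives the time, the measured TCP pose, the force, the opening and the grip force at its end, in the units of the state.
- env.state(): the state, without advancing time (a new reading comes with each control period).
- viewer.get_image(name): name is "scene" or "top"; returns (picture, depth): 420x560x3 uint8, red, green, blue; 420x560 float32, m along the optical axis (not along the pixel's ray), 0 where there is no reading.
- viewer.calibration(name): a dict with "mtx" (3x3 intrinsics, pixels), "R" (3x3) and "t" (3): a world point X has camera coordinates R X + t. Camera axes: x right, y down, z forward; pixel columns grow to the right and rows downward; lengths in m; the calibration is good to about 2 mm. A picture is of the moment at which its call begins. calibration takes no time and is no camera call.
- env.finish_job(): hands the job in; it is judged then, once.
The state is a dict: "clock": time; "qpos": joint angles; "qd": joint speeds; "tau": joint torques, N m; "eef_pos": TCP position; "tcp_rot": TCP orientation; "force": force on the tool from outside, world axes, zero at the start; "ft_torque": the same for the moment, N m; "grip_width": finger opening in m; "finger_force": force on a finger pad.
Only numpy, scipy, OpenCV 4.12 (cv2) and the standard library are available. Lean on these libraries where they do the work, as an engineer would, in place of code of your own. Each camera call takes 0.05 s, during which the arm holds its last target. There are 200 camera calls.

## Working session

There is one attempt and no reset: what is moved stays moved. The work goes in short steps, Python scripts to look and compute and a shell command to move; the robot and the scene stay as the last step left them, time stands still between calls to the robot, and variables do not carry over. Pictures are saved under pics/ and viewed, at most 10 in all, crops included, and the job is handed in when it is done.

```bash
mkdir -p pics; cat > h.py <<'E'
import numpy as np, cv2
from station import env, viewer
def grab(n,tag):
    im,d=viewer.get_image(n); cv2.imwrite(f'pics/{tag}.png',cv2.cvtColor(im,cv2.COLOR_RGB2BGR)); np.save(f'pics/{tag}.npy',d); return im,d
def world(n,d):
    c=viewer.calibration(n);K=np.array(c['mtx']);R=np.array(c['R']);t=np.array(c['t'])
    v,u=np.mgrid[:d.shape[0],:d.shape[1]]
    P=np.stack([(u-K[0,2])/K[0,0]*d,(v-K[1,2])/K[1,1]*d,d],-1)
    return (P-t)@R
E
python3 - <<'E'
from h import *
for n in('scene','top'):
    grab(n,n+'1'); c=viewer.calibration(n); print(n,np.round(c['mtx'],1).tolist(),np.round(c['R'],3).tolist(),np.round(c['t'],3), 'cam',np.round(-np.array(c['R']).T@np.array(c['t']),3))
print(env.state())
E
```

```text
scene [[546.9, 0.0, 274.0], [0.0, 546.9, 213.7], [0.0, 0.0, 1.0]] [[-0.9, -0.436, 0.003], [-0.279, 0.569, -0.774], [0.336, -0.697, -0.634]] [0.602 0.185 1.001] cam [0.257 0.855 0.775]
top [[391.4, 0.0, 282.2], [0.0, 391.4, 207.6], [0.0, 0.0, 1.0]] [[-0.005, -1.0, 0.021], [-1.0, 0.005, -0.03], [0.03, -0.021, -0.999]] [0.078 0.606 1.069] cam [0.574 0.098 1.085]
{'clock': 0.1, 'qpos': array([ 1.31499666e+00,  3.20226005e-01,  1.56557804e+00, -3.46002876e-05,
        1.25740069e+00, -1.99690628e-02]), 'qd': array([ 9.97620824e-04, -2.47567755e-03, -2.65451265e-03,  2.46530940e-05,
       -2.83861839e-03,  2.21743962e-03]), 'tau': array([ 1.54550169e-03, -4.13332415e+01, -2.32509130e+01,  7.28363357e-02,
        4.21650661e-02, -6.94474784e-05]), 'eef_pos': array([0.1342305 , 0.55866255, 0.23019731]), 'tcp_rot': array([-3.13998023e+00,  7.01471217e-07,  2.90577274e+00]), 'force': array([-0.32029609,  0.64350148, -0.13797265]), 'ft_torque': array([ 0.00292524, -0.00659836,  0.05403822]), 'finger_force': 0.0, 'grip_width': 0.09141318971028826}
```

View pics/scene1.png

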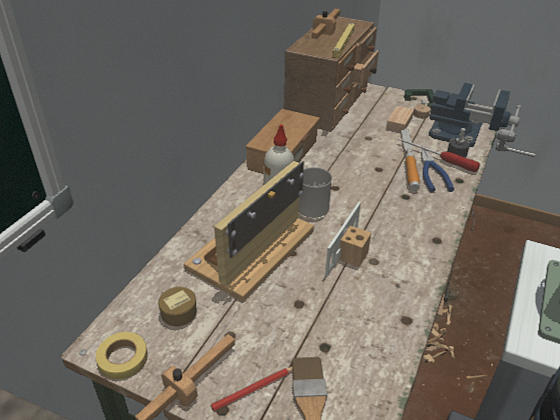

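View pics/top1.png

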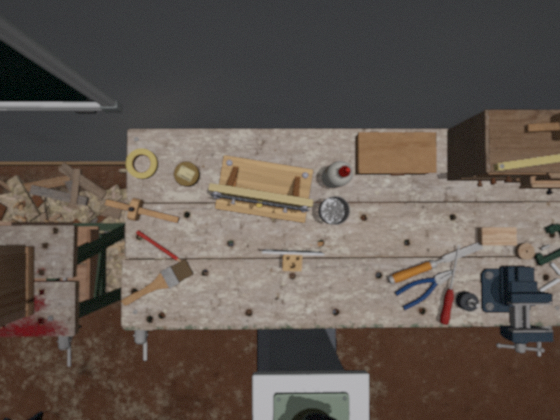

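The scene view shows the board with its dark hanger (u 228–303, v 165–250) and the holder (plate u 325–362, block about (354,246)). In the top view the board's edge is near (262,197), slightly turned. The holder block is at (292,262), the wax tin at (186,173), the nail tin at (333,210) and the bottle at (340,174).

```bash
python3 - <<'E'
from h import *
im=cv2.imread('pics/scene1.png'); d=np.load('pics/scene1.npy'); W=world('scene',d)
tm=cv2.imread('pics/top1.png'); td=np.load('pics/top1.npy'); T=world('top',td)
# top: board and holder points by height
def rect(P,lab):
    r=cv2.minAreaRect(P[:,:2].astype(np.float32)*1000); print(lab,len(P),np.round(r[0],1),np.round(r[1],1),round(r[2],2),'z',np.round(np.percentile(P[:,2],[5,50,95]),3))
def sel(u0,u1,v0,v1,z0,z1):
    A=T[v0:v1,u0:u1].reshape(-1,3); return A[(A[:,2]>z0)&(A[:,2]<z1)]
rect(sel(200,318,150,225,.14,.2),'boardtop')
rect(sel(255,330,240,280,.065,.1),'holderplate')
rect(sel(255,330,252,280,.045,.065),'block')
rect(sel(165,205,155,190,.025,.06),'wax'); rect(sel(310,355,190,230,.05,.12),'nail'); rect(sel(315,365,155,195,.05,.25),'bottle')
print('bench z',np.median(T[290:310,200:260,2]), np.median(W[300:330,300:340,2]))
# scene: dark hanger plane
hsv=cv2.cvtColor(im,cv2.COLOR_BGR2HSV)
m=np.zeros(d.shape,bool); m[160:255,225:306]=True
m&=(hsv[...,2]<75)&(d>0)&(W[...,2]>.04)&(W[...,2]<.18)
P=W[m]
for i in range(8):
    c=P.mean(0); n=np.linalg.svd(P-c,full_matrices=False)[2][2]; r=(P-c)@n; P=P[abs(r)<max(2.5*r.std(),.003)]
if n[0]<0:n=-n
print('hanger',len(P),c,n,'yaw',np.arctan2(n[1],n[0]),r.std())
cv2.imwrite('pics/crop1.png',cv2.resize(im[150:290,170:380],None,fx=3.7,fy=3.7,interpolation=cv2.INTER_CUBIC))
E
```

```text
boardtop 1166 [622.4 131.1] [249.4  41.6] 80.53 z [0.151 0.16  0.173]
holderplate 143 [488.3  49.3] [159.5   5.5] 87.64 z [0.069 0.075 0.078]
block 284 [464.7  23.1] [ 45.8 107. ] 5.1 z [0.05  0.054 0.057]
wax 507 [699.9 332.8] [65.2 65.3] 1.93 z [0.032 0.035 0.039]
nail 209 [597.8 -60. ] [75.1 71.9] 89.96 z [0.051 0.075 0.087]
bottle 711 [698.4 -91.5] [ 64.4 113.4] 18.11 z [0.068 0.113 0.168]
bench z -0.0006881319800451983 -0.0005887545158371854
hanger 2230 [0.61633689 0.14460164 0.13358099] [ 9.86637983e-01 -1.62927862e-01  4.39230952e-05] yaw -0.1636574448592984 0.0008799778520654565
```

View pics/crop1.png

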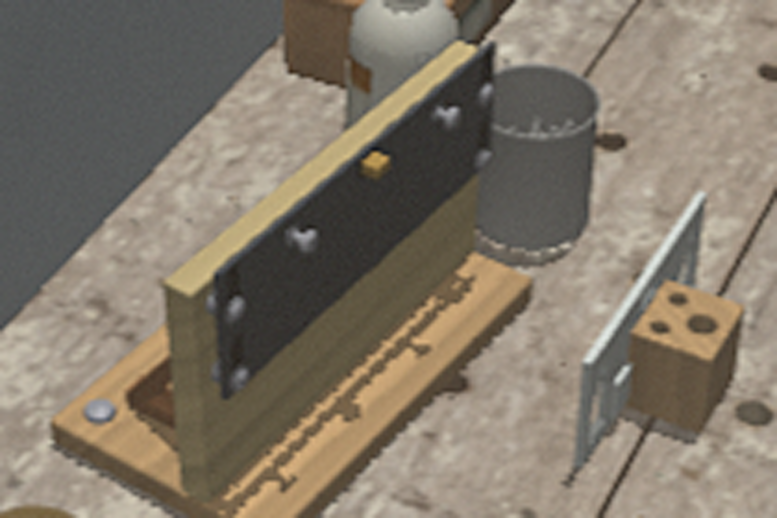

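The crop shows the pin heads near scene pixels (252,214) and (291,181), the catch at (272,194), and no collision hazards between holder and board. Next I'll cast rays for the pins and work out the first move.

```bash
cat >> h.py <<'E'
from scipy.spatial.transform import Rotation as Ro
def go(target,yaw,frm=None):
    "target TCP & yaw (tool down) -> shift cm / turn in present tool axes"
    s=env.state(); R=Ro.from_euler('xyz',s['tcp_rot']); Rt=Ro.from_euler('xyz',[np.pi,0,yaw])
    print('shift cm',np.round(R.inv().apply(np.array(target)-s['eef_pos'])*100,2),'turn',np.round((R.inv()*Rt).as_rotvec(),3),'t',round(s['clock'],2))
E
python3 - <<'E'
from h import *
im=cv2.imread('pics/scene1.png'); d=np.load('pics/scene1.npy')
c=viewer.calibration('scene');K=np.array(c['mtx']);R=np.array(c['R']);t=np.array(c['t']);C=-R.T@t
n=np.array([.98664,-.16293,0]);p0=np.array([.61634,.1446,.13358]);ya=np.array([.16293,.98664,0])
def cast(u,v,off):
    r=R.T@np.linalg.inv(K)@[u,v,1]; return C+r*((p0-off*n-C)@n)/(r@n)
hsv=cv2.cvtColor(im,cv2.COLOR_BGR2HSV)
def blob(m,u,v,w):
    k=np.zeros(m.shape,bool);k[v-w:v+w+1,u-w:u+w+1]=True; yy,xx=np.nonzero(m&k); return xx.mean(),yy.mean(),len(xx),xx.min(),xx.max(),yy.min(),yy.max()
out=[]
for nm,u,v in(('L',252,214),('R',291,181)):
    b=blob(hsv[...,2]>95,u,v,6); P=cast(b[0],b[1],.0115); out.append(P); print(nm,np.round(b,1),np.round(P,4))
b=blob((hsv[...,1]>110)&(hsv[...,2]>100),272,194,5); P=cast(b[0],b[1],.007);print('catch',np.round(b,1),np.round(P,4))
mid=(out[0]+out[1])/2; print('mid on face',mid+n*.0115,'sep',(out[0]-out[1])@ya)
print('catch rel',(P-mid)@ya,P[2]-mid[2])
go([.4628,.0503,.15],np.pi-.041)
E
```

```text
L [251.3 213.4  22.  246.  254.  208.  216. ] [0.6146 0.2046 0.169 ]
R [290.4 180.2  20.  285.  293.  175.  183. ] [0.5946 0.0837 0.1687]
catch [270.9 193.1  26.  268.  274.  191.  195. ] [0.6084 0.1393 0.1713]
mid on face [0.61595552 0.14227171 0.16887592] sep 0.12247400470496485
catch rel -0.004204425489268603 0.0024025287402928974
shift cm [-43.82 -41.74   8.09] turn [-0.002 -0.    -0.195] t 0.1
```

```bash
python3 -m handwheel '[[-14.6,-13.9,0,0,0,0,1],[-14.6,-13.9,0,0,0,0,1],[-14.6,-13.9,0,0,0,0,1],[-14.6,-13.9,0,0,0,0,1],[-14.6,-13.9,0,0,0,0,1]]'
python3 -m handwheel '[[-14.6,-13.9,0,0,0,0,1],[-14.6,-13.9,0,0,0,0,1],[-14.6,-13.9,0,0,0,0,1],[-14.6,-13.9,0,0,0,0,1],[-14.6,-13.9,0,0,0,0,1]]'
python3 -m handwheel '[[-14.6,-13.9,0,0,0,-0.195,1],[-14.6,-13.9,0,0,0,-0.195,1],[-14.6,-13.9,0,0,0,-0.195,1],[-14.6,-13.9,0,0,0,-0.195,1],[-14.6,-13.9,0,0,0,-0.195,1]]'
python3 - <<'E'
from h import *
im=cv2.imread('pics/scene1.png'); d=np.load('pics/scene1.npy'); W=world('scene',d)
n=np.array([.98664,-.16293,0]);p0=np.array([.61634,.1446,.13358]);ya=np.array([.16293,.98664,0])
off=-(W-p0)@n
for nm,u,v in(('L',252,214),('R',291,181),('C',272,194)):
    k=np.zeros(d.shape,bool);k[v-12:v+12,u-10:u+10]=1
    k&=(off>.007)&(off<.02)&(W[...,2]>.1); P=W[k]
    print(nm,k.sum(),'y',np.round([((P-p0)@ya).min(),((P-p0)@ya).max()],4),'z',np.round([P[:,2].min(),P[:,2].max()],4),'off',np.round(np.median(off[k]),4), 'mean y,z',np.round([((P-p0)@ya).mean(),P[:,2].mean()],4))
P=W[160:255,225:306][(abs(off)[160:255,225:306]<.003)&(W[160:255,225:306,2]>.05)]
a=(P-p0)@ya; print('hanger y',np.percentile(a,[.5,99.5]),'z',np.percentile(P[:,2],[.5,99.5]))
go([.4628,.0503,.15],np.pi-.041); go([.4628,.0503,.038],np.pi-.041)
E
```

```text
clock: 0.52
eef_pos: [0.2444, 0.3873, 0.2306]
tcp_rot: [-3.14, 0.0, 2.906]
force: [0.1, 0.5, 0.7]
grip_width: 0.0914
finger_force: 0.0
clock: 0.93
eef_pos: [0.3539, 0.2181, 0.2308]
tcp_rot: [-3.141, 0.0, 2.905]
force: [0.7, 0.4, -0.1]
grip_width: 0.0914
finger_force: 0.0
clock: 1.35
eef_pos: [0.4619, 0.0514, 0.2308]
tcp_rot: [3.141, -0.0, 3.101]
force: [0.4, 0.7, 0.0]
grip_width: 0.0915
finger_force: 0.0
L 27 y [0.0464 0.0573] z [0.1551 0.1665] off 0.0111 mean y,z [0.0523 0.1611]
R 22 y [-0.0784 -0.0663] z [0.1543 0.1652] off 0.0108 mean y,z [-0.0713  0.161 ]
C 21 y [-0.0163 -0.0047] z [0.1622 0.1701] off 0.0093 mean y,z [-0.0106  0.1659]
hanger y [-0.12727104  0.10698963] z [0.09289611 0.1736194 ]
shift cm [-0.1  -0.11  8.08] turn [ 0. -0. -0.] t 1.35
shift cm [-0.1  -0.11 19.28] turn [ 0. -0. -0.] t 1.35
```

```bash
python3 -m handwheel '[[-0.1,-0.1,4,0,0,0,1],[-0.1,-0.1,8,0,0,0,1],[-0.1,-0.1,12,0,0,0,1],[-0.1,-0.1,16,0,0,0,1],[-0.1,-0.1,18.5,0,0,0,1]]'
python3 -m handwheel '[[0,0,1,0,0,0,1],[0,0,1,0,0,0,0],[0,0,1,0,0,0,-0.5],[0,0,1,0,0,0,-1],[0,0,1,0,0,0,-1]]'
python3 -m handwheel '[[0,0,0,0,0,0,-1],[0,0,0,0,0,0,-1],[0,0,0,0,0,0,-1],[0,0,0,0,0,0,-1],[0,0,0,0,0,0,-1]]'
python3 -c "
from h import *
grab('top','top2')
cv2.imwrite('pics/c2.png',cv2.resize(cv2.imread('pics/top2.png')[150:350,190:390],None,fx=3,fy=3))"
```

```text
clock: 1.77
eef_pos: [0.46, 0.0519, 0.0425]
tcp_rot: [-3.141, -0.005, 3.1]
force: [-0.3, -0.0, -0.3]
grip_width: 0.0909
finger_force: 0.0
clock: 2.18
eef_pos: [0.4634, 0.0525, 0.0371]
tcp_rot: [3.141, 0.003, 3.101]
force: [0.6, -0.2, -0.2]
grip_width: 0.0676
finger_force: 0.0
clock: 2.6
eef_pos: [0.4629, 0.0524, 0.0367]
tcp_rot: [3.141, 0.001, 3.101]
force: [-1.0, -0.0, 6.1]
grip_width: 0.0504
finger_force: 30.0
```

View pics/c2.png

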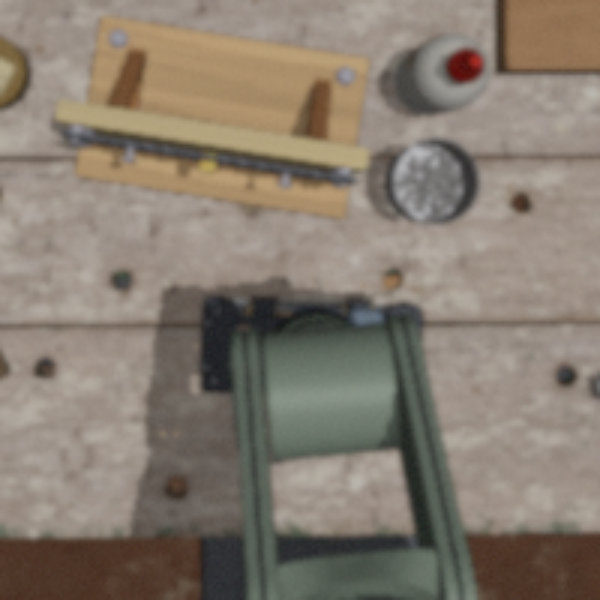

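Grasp is firm: width is 50.4 mm, and the top crop shows the gripper over the holder with the surroundings undisturbed. Now I'll lift to the pre-approach pose in front of the pins.

```bash
python3 -m handwheel '[[0,0,-2,0,0,0,-1],[0,0,-5,0,0,0,-1],[0,0,-8,0,0,0,-1],[0,0,-11,0,0,0,-1],[0,0,-13.5,0,0,0,-1]]'
python3 -m handwheel '[[-1.4,2,0,0,0,0.03,-1],[-2.8,4,0,0,0,0.06,-1],[-4.2,6,0,0,0,0.09,-1],[-5.7,8,0,0,0,0.12,-1],[-7.1,9.8,0,0,0,0.123,-1]]'
python3 -m handwheel '[[0,0,0,0,0,0,-1],[0,0,0,0,0,0,-1],[0,0,0,0,0,0,-1],[0,0,0,0,0,0,-1],[0,0,0,0,0,0,-1]]'
python3 - <<'E'
from h import *
print(env.state()['force'],env.state()['ft_torque'])
im,d=grab('scene','s3'); W=world('scene',d)
go([.5377,.1474,.172],2.978)
cv2.imwrite('pics/c3.png',cv2.resize(cv2.imread('pics/s3.png')[110:290,170:410],None,fx=3.3,fy=3.3,interpolation=cv2.INTER_CUBIC))
E
```

```text
clock: 3.07
eef_pos: [0.4623, 0.0524, 0.1727]
tcp_rot: [3.141, 0.001, 3.101]
force: [0.5, 0.0, -1.7]
grip_width: 0.0503
finger_force: 30.0
clock: 3.48
eef_pos: [0.5375, 0.1485, 0.1705]
tcp_rot: [-3.142, -0.001, 2.977]
force: [-0.2, -0.5, -1.8]
grip_width: 0.0499
finger_force: 30.0
clock: 3.9
eef_pos: [0.5367, 0.1467, 0.1709]
tcp_rot: [-3.141, -0.001, 2.977]
force: [1.0, 0.1, -2.4]
grip_width: 0.05
finger_force: 30.0
[ 1.03388444  0.08792611 -2.35403988] [-0.02850981 -0.00622627 -0.00626779]
shift cm [-0.07  0.08 -0.1 ] turn [-0.    -0.    -0.001] t 3.95
```

View pics/c3.png

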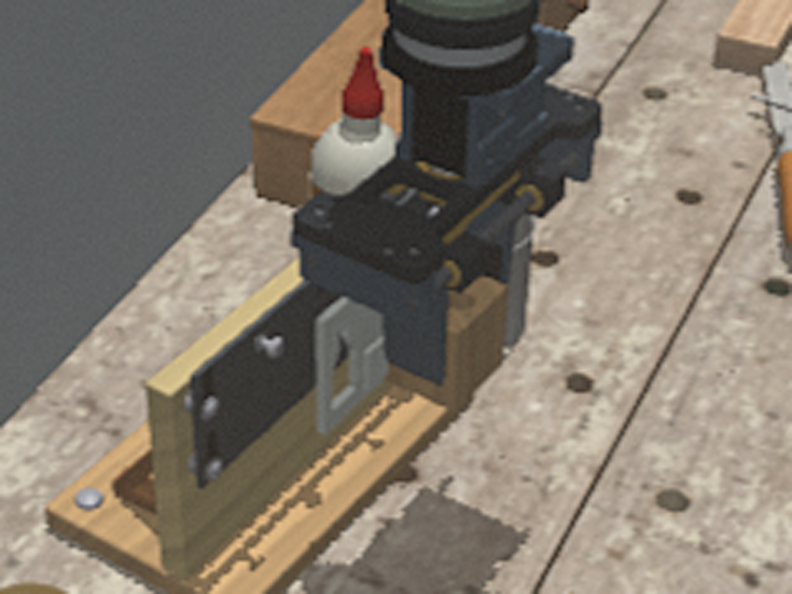

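The crop shows the held holder in front of the hanger, the left teardrop entry near crop (340,350) (scene about (273,216)), and the left pin still visible at (268,345). I'll measure the plate against the hanger in the same camera.

```bash
python3 - <<'E'
from h import *
d=np.load('pics/s3.npy'); W=world('scene',d); im=cv2.imread('pics/s3.png')
n=np.array([.98664,-.16293,0]);p0=np.array([.61634,.1446,.13358]);ya=np.array([.16293,.98664,0])
off=-(W-p0)@n; y=(W-p0)@ya; z=W[...,2]
# colour: light grey plate
hsv=cv2.cvtColor(im,cv2.COLOR_BGR2HSV)
roi=np.zeros(d.shape,bool); roi[195:245,262:292]=1
m=roi&(off>.035)&(off<.08)&(hsv[...,1]<45)&(hsv[...,2]>105)
P=np.c_[off[m],y[m],z[m]]; print(len(P))
A=np.c_[np.ones(len(P)),P[:,1]-.06,P[:,2]-.17]; 
k=np.ones(len(P),bool)
for i in range(6):
    s=np.linalg.lstsq(A[k],P[k,0],rcond=None)[0]; r=P[:,0]-A@s; k=abs(r)<.003
print('front off@,dy,dz',np.round(s,4),k.sum(),r[k].std())
Q=P[k]; print('y',np.percentile(Q[:,1],[1,50,99]),'z',np.percentile(Q[:,2],[1,50,99]))
e=Q[Q[:,1]>Q[:,1].max()-.01]; print('left strip z',e[:,2].min(),e[:,2].max())
s=env.state()['eef_pos']; print('tcp off,y,z',-(s-p0)@n,(s-p0)@ya,s[2])
# hole on plate: points seen beyond plate within its outline
h=roi&(abs(y-.05)<.04)&(m==0)
# outer contour of plate pixels
c=max(cv2.findContours(m.astype(np.uint8),cv2.RETR_CCOMP,cv2.CHAIN_APPROX_NONE)[0],key=len)
cam=viewer.calibration('scene');K=np.array(cam['mtx']);R=np.array(cam['R']);t=np.array(cam['t']);C=-R.T@t
mm=(cv2.erode(m.astype(np.uint8),None)*0+m.astype(np.uint8))
cs,hi=cv2.findContours(mm,cv2.RETR_CCOMP,cv2.CHAIN_APPROX_NONE)
for q,hh in zip(cs,hi[0]):
    if hh[3]>=0 and len(q)>8:
        uv=q[:,0,:].astype(float); r=np.c_[uv,np.ones(len(uv))]@np.linalg.inv(K).T@R
        tt=((p0-.053*n-C)@n)/(r@n); X=C+r*tt[:,None]; yy=(X-p0)@ya; print('hole',len(q),'y',yy.min(),yy.max(),'z',X[:,2].min(),X[:,2].max())
E
```

```text
199
front off@,dy,dz [ 0.0537 -0.0648 -0.0197] 174 0.001487168508178136
y [0.01851762 0.05669165 0.07055078] z [0.13627052 0.16653245 0.21062135]
left strip z 0.13611575172834134 0.2106511341037586
tcp off,y,z 0.07876102775424713 -0.010870921712501848 0.17100443019133474
```

```bash
python3 -m handwheel '[[-1,0,0,0,0,0,-1],[-2,0,0,0,0,0,-1],[-3,0,0,0,0,0,-1],[-3.2,0,0,0,0,0,-1],[-3.2,0,0,0,0,0,-1]]'
python3 -m handwheel '[[-0.2,0,0,0,0,0,-1],[-0.4,0,0,0,0,0,-1],[-0.5,0,0,0,0,0,-1],[-0.6,0,0,0,0,0,-1],[-0.6,0,0,0,0,0,-1]]'
```

```text
clock: 4.37
eef_pos: [0.5701, 0.1418, 0.1707]
tcp_rot: [3.142, 0.0, 2.977]
force: [-1.2, -0.5, -2.5]
grip_width: 0.0501
finger_force: 30.0
clock: 4.78
eef_pos: [0.5749, 0.1412, 0.171]
tcp_rot: [3.142, 0.0, 2.978]
force: [0.0, -0.6, -1.9]
grip_width: 0.0495
finger_force: 30.0
```

```bash
python3 -m handwheel '[[-0.1,0,0,0,0,0,-1],[-0.2,0,0,0,0,0,-1],[-0.2,0,0,0,0,0,-1],[-0.2,0,0,0,0,0,-1]]'
python3 -m handwheel '[[-0.1,0,0,0,0,0,-1],[-0.2,0,0,0,0,0,-1],[-0.2,0,0,0,0,0,-1],[-0.2,0,0,0,0,0,-1]]' | grep -E 'eef|force'; python3 -c "
from h import *
print(env.state()['ft_torque'])"
```

```text
clock: 5.12
eef_pos: [0.5767, 0.1409, 0.1709]
tcp_rot: [3.142, -0.0, 2.978]
force: [-0.5, 1.0, -1.6]
grip_width: 0.0498
finger_force: 30.0
eef_pos: [0.5785, 0.1406, 0.1709]
force: [-2.6, 0.3, -0.5]
finger_force: 30.0
[ 0.12774987  0.41347966 -0.0437857 ]
```

```bash
python3 -m handwheel '[[-0.1,0,0,0,0,0,-1],[-0.2,0,0,0,0,0,-1],[-0.2,0,0,0,0,0,-1],[-0.2,0,0,0,0,0,-1]]' | grep -E 'eef|force|rot'; python3 -m handwheel '[[-0.1,0,0,0,0,0,-1],[-0.1,0,0,0,0,0,-1],[-0.1,0,0,0,0,0,-1],[-0.1,0,0,0,0,0,-1]]' | grep -E 'eef|force|rot';python3 -c "
from h import *
print(env.state()['ft_torque'])"
```

```text
eef_pos: [0.5807, 0.1402, 0.1709]
tcp_rot: [3.141, -0.0, 2.978]
force: [-3.2, 1.9, -0.2]
finger_force: 30.0
eef_pos: [0.5817, 0.1401, 0.1709]
tcp_rot: [3.142, -0.0, 2.978]
force: [-3.2, 1.3, -0.2]
finger_force: 30.0
[0.12372675 0.53300415 0.02199642]
```

```bash
python3 -m handwheel '[[-0.1,0,0,0,0,0,-1],[-0.2,0,0,0,0,0,-1],[-0.2,0,0,0,0,0,-1],[-0.2,0,0,0,0,0,-1]]' | grep -E 'eef|force|rot'; python3 -m handwheel '[[-0.1,0,0,0,0,0,-1],[-0.1,0,0,0,0,0,-1],[-0.1,0,0,0,0,0,-1],[-0.1,0,0,0,0,0,-1]]' | grep -E 'eef|force|rot';python3 -c "
from h import *
print(env.state()['ft_torque'])"
```

```text
eef_pos: [0.5837, 0.1398, 0.1709]
tcp_rot: [3.141, -0.0, 2.978]
force: [-3.2, -0.0, -0.4]
finger_force: 30.0
eef_pos: [0.5846, 0.1396, 0.1709]
tcp_rot: [3.142, -0.0, 2.978]
force: [-4.2, 1.4, 0.3]
finger_force: 30.0
[ 0.16216837  0.65689979 -0.00657884]
```

```bash
python3 -m handwheel '[[-0.1,0,0,0,0,0,-1],[-0.1,0,0,0,0,0,-1],[-0.1,0,0,0,0,0,-1],[-0.1,0,0,0,0,0,-1]]' | grep -E 'eef|force|rot'; python3 -m handwheel '[[-0.1,0,0,0,0,0,-1],[-0.1,0,0,0,0,0,-1],[-0.1,0,0,0,0,0,-1],[-0.1,0,0,0,0,0,-1]]' | grep -E 'eef|force|rot';python3 -c "
from h import *
print(env.state()['ft_torque'])"
```

```text
eef_pos: [0.5856, 0.1394, 0.1709]
tcp_rot: [3.142, -0.0, 2.978]
force: [-4.1, 1.7, -0.6]
finger_force: 30.0
eef_pos: [0.5867, 0.1392, 0.1709]
tcp_rot: [3.142, -0.0, 2.978]
force: [-5.0, 1.6, 0.2]
finger_force: 30.0
[ 0.19876024  0.79610313 -0.02283331]
```

```bash
python3 -m handwheel '[[-0.05,0,0,0,0,0,-1],[-0.05,0,0,0,0,0,-1],[-0.05,0,0,0,0,0,-1],[-0.05,0,0,0,0,0,-1]]' | grep -E 'eef|force|rot'; python3 -m handwheel '[[-0.05,0,0,0,0,0,-1],[-0.05,0,0,0,0,0,-1],[-0.05,0,0,0,0,0,-1],[-0.05,0,0,0,0,0,-1]]' | grep -E 'eef|force|rot';python3 -c "
from h import *
print(env.state()['ft_torque'])"
```

```text
eef_pos: [0.5867, 0.1392, 0.1709]
tcp_rot: [-3.142, -0.001, 2.978]
force: [-6.2, 0.8, 1.1]
finger_force: 30.0
eef_pos: [0.5867, 0.1392, 0.171]
tcp_rot: [-3.142, -0.002, 2.978]
force: [-6.1, 1.3, 0.5]
finger_force: 30.0
[0.30103343 1.07475727 0.02188349]
```

The plate is flat against the hanger: the TCP stopped at x=0.5867 with about 6 N. Now I'll ease it down.

```bash
python3 -m handwheel '[[0,0,0.2,0,0,0,-1],[0,0,0.4,0,0,0,-1],[0,0,0.6,0,0,0,-1],[0,0,0.6,0,0,0,-1],[0,0,0.6,0,0,0,-1]]' | grep -E 'eef|force|rot'; python3 -c "
from h import *
print(env.state()['ft_torque'])"; python3 -m handwheel '[[0,0,0.2,0,0,0,-1],[0,0,0.4,0,0,0,-1],[0,0,0.6,0,0,0,-1],[0,0,0.6,0,0,0,-1]]' | grep -E 'eef|force|rot';python3 -c "
from h import *
print(env.state()['ft_torque'])"
```

```text
eef_pos: [0.5867, 0.1391, 0.1646]
tcp_rot: [-3.141, -0.002, 2.978]
force: [-6.7, 1.8, 0.6]
finger_force: 30.0
[0.19692239 1.03780438 0.12279782]
eef_pos: [0.5867, 0.1391, 0.1587]
tcp_rot: [-3.141, -0.002, 2.978]
force: [-7.2, 1.4, -0.1]
finger_force: 30.0
[0.21311404 1.08240077 0.09277036]
```

```bash
for i in 1; do python3 -m handwheel '[[0,0,0.1,0,0,0,-1],[0,0,0.2,0,0,0,-1],[0,0,0.3,0,0,0,-1],[0,0,0.3,0,0,0,-1]]' | grep -E 'eef|force|rot'; done; python3 -m handwheel '[[0,0,0.1,0,0,0,-1],[0,0,0.2,0,0,0,-1],[0,0,0.3,0,0,0,-1],[0,0,0.3,0,0,0,-1]]' | grep -E 'eef|force|rot';python3 -c "
from h import *
print(env.state()['ft_torque'])"
```

```text
eef_pos: [0.5867, 0.1391, 0.1559]
tcp_rot: [-3.141, -0.002, 2.978]
force: [-6.6, 1.7, -0.4]
finger_force: 30.0
eef_pos: [0.5867, 0.139, 0.1529]
tcp_rot: [-3.141, -0.002, 2.978]
force: [-6.6, 1.5, 1.0]
finger_force: 30.0
[0.20930039 1.07293513 0.00822877]
```

```bash
python3 -m handwheel '[[0,0,0.1,0,0,0,-1],[0,0,0.2,0,0,0,-1],[0,0,0.2,0,0,0,-1]]' | grep -E 'eef|force|rot';  python3 -m handwheel '[[0,0,0.1,0,0,0,-1],[0,0,0.2,0,0,0,-1],[0,0,0.2,0,0,0,-1]]' | grep -E 'eef|force|rot';python3 -c "
from h import *
print(env.state()['ft_torque'])"
```

```text
eef_pos: [0.5867, 0.1391, 0.1509]
tcp_rot: [-3.141, -0.002, 2.978]
force: [-7.0, 0.9, 1.4]
finger_force: 30.0
eef_pos: [0.5867, 0.1391, 0.1489]
tcp_rot: [-3.141, -0.002, 2.978]
force: [-6.7, 1.9, 1.5]
finger_force: 30.0
[0.1897456  1.00056029 0.04412816]
```

```bash
python3 -m handwheel '[[0,0,0.1,0,0,0,-1],[0,0,0.2,0,0,0,-1],[0,0,0.2,0,0,0,-1]]' | grep -E 'eef|force|rot';  python3 -m handwheel '[[0,0,0.1,0,0,0,-1],[0,0,0.2,0,0,0,-1],[0,0,0.2,0,0,0,-1]]' | grep -E 'eef|force|rot';python3 -c "
from h import *
print(env.state()['ft_torque'])"
```

```text
eef_pos: [0.5866, 0.1391, 0.1469]
tcp_rot: [-3.141, -0.002, 2.978]
force: [-6.6, 2.1, 1.1]
finger_force: 30.0
eef_pos: [0.5867, 0.1391, 0.1449]
tcp_rot: [-3.141, -0.002, 2.978]
force: [-5.8, 1.8, 0.9]
finger_force: 30.0
[0.15071477 1.01455584 0.08332858]
```

```bash
python3 -m handwheel '[[0,0,0.1,0,0,0,-1],[0,0,0.2,0,0,0,-1],[0,0,0.2,0,0,0,-1]]' | grep -E 'eef|force|rot';  python3 -m handwheel '[[0,0,0.1,0,0,0,-1],[0,0,0.1,0,0,0,-1],[0,0,0.1,0,0,0,-1]]' | grep -E 'eef|force:|rot'; python3 -m handwheel '[[0,0,0.1,0,0,0,-1],[0,0,0.1,0,0,0,-1],[0,0,0.1,0,0,0,-1]]' | grep -E 'eef|force:|rot';python3 -c "
from h import *
print(env.state()['ft_torque'])"
```

```text
eef_pos: [0.5867, 0.1391, 0.1429]
tcp_rot: [-3.141, -0.002, 2.978]
force: [-6.6, 1.8, 2.2]
finger_force: 30.0
eef_pos: [0.5867, 0.1391, 0.1419]
tcp_rot: [-3.141, -0.002, 2.978]
force: [-7.0, 1.7, 1.7]
finger_force: 30.0
eef_pos: [0.5866, 0.1391, 0.1406]
tcp_rot: [-3.141, -0.002, 2.978]
force: [-5.9, 1.9, 1.0]
finger_force: 30.0
[0.21996724 0.86214354 0.14980433]
```

```bash
python3 -m handwheel '[[0,0,0.1,0,0,0,-1],[0,0,0.1,0,0,0,-1],[0,0,0.1,0,0,0,-1]]' | grep -E 'eef|force:|rot'; python3 -m handwheel '[[0,0,0.05,0,0,0,-1],[0,0,0.05,0,0,0,-1],[0,0,0.05,0,0,0,-1]]' | grep -E 'eef|force:|rot';python3 -c "
from h import *
print(env.state()['ft_torque'])"
```

```text
eef_pos: [0.5867, 0.139, 0.1399]
tcp_rot: [-3.141, -0.002, 2.978]
force: [-7.2, 1.2, 1.0]
finger_force: 30.0
eef_pos: [0.5867, 0.1391, 0.1395]
tcp_rot: [-3.141, -0.002, 2.978]
force: [-7.8, 1.6, 2.0]
finger_force: 30.0
[0.2035119  0.99793961 0.03232138]
```

```bash
python3 -m handwheel '[[0,0,0.05,0,0,0,-1],[0,0,0.1,0,0,0,-1],[0,0,0.1,0,0,0,-1]]' | grep -E 'eef|force:|rot'; python3 -m handwheel '[[0,0,0.05,0,0,0,-1],[0,0,0.05,0,0,0,-1],[0,0,0.05,0,0,0,-1]]' | grep -E 'eef|force:|rot';python3 -c "
from h import *
print(env.state()['ft_torque'])"
```

```text
eef_pos: [0.5867, 0.1391, 0.1386]
tcp_rot: [-3.141, -0.002, 2.978]
force: [-7.4, 1.6, 2.2]
finger_force: 30.0
eef_pos: [0.5867, 0.1391, 0.1384]
tcp_rot: [-3.141, -0.002, 2.978]
force: [-7.9, 0.6, 3.2]
finger_force: 30.0
[0.24183104 1.10649247 0.04828309]
```

```bash
python3 -m handwheel '[[0,0,0.05,0,0,0,-1],[0,0,0.05,0,0,0,-1],[0,0,0.05,0,0,0,-1]]' | grep -E 'eef|force:|rot'; python3 -m handwheel '[[0,0,0.05,0,0,0,-1],[0,0,0.05,0,0,0,-1],[0,0,0.05,0,0,0,-1]]' | grep -E 'eef|force:|rot';python3 -c "
from h import *
s=env.state();print(s['ft_torque'],s['force'])
grab('scene','s4'); cv2.imwrite('pics/c4.png',cv2.resize(cv2.imread('pics/s4.png')[110:290,170:410],None,fx=3.3,fy=3.3,interpolation=cv2.INTER_CUBIC))"
```

```text
eef_pos: [0.5867, 0.1391, 0.1383]
tcp_rot: [-3.141, -0.001, 2.978]
force: [-8.6, 1.6, 5.2]
finger_force: 30.0
eef_pos: [0.5868, 0.1391, 0.1382]
tcp_rot: [-3.141, -0.001, 2.978]
force: [-10.0, 1.2, 7.1]
finger_force: 30.0
[0.12630181 1.14759083 0.08112843] [-9.97511146  1.23877806  7.06645051]
```

View pics/c4.png

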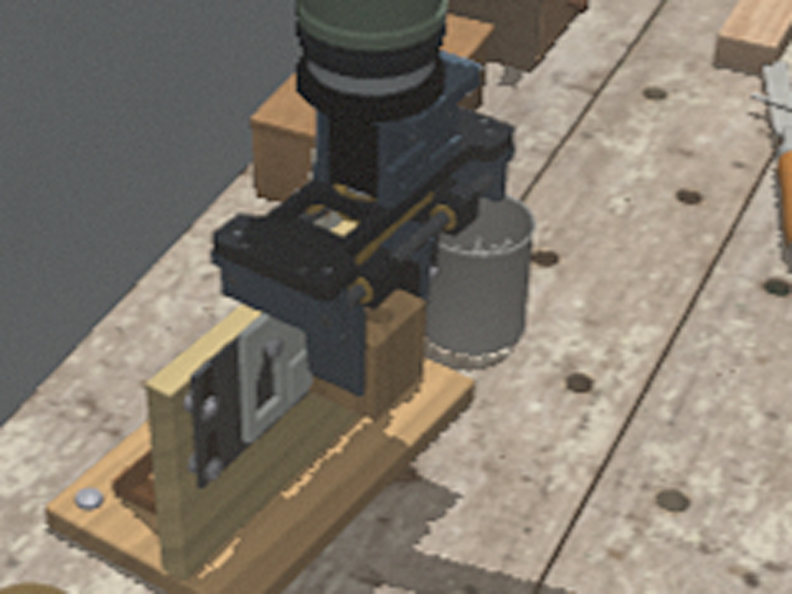

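The crop shows the left head at the top of its slot (crop (272,350)). The descent stopped hard at z≈0.138. I'll relax the push: if the catch is out, the outward force should vanish.

```bash
python3 -m handwheel '[[0.05,0,-0.05,0,0,0,-1],[0.1,0,-0.1,0,0,0,-1],[0.1,0,-0.1,0,0,0,-1],[0.1,0,-0.1,0,0,0,-1]]' | grep -E 'eef|force:|rot'; python3 -m handwheel '[[0.05,0,0,0,0,0,-1],[0.1,0,0,0,0,0,-1],[0.1,0,0,0,0,0,-1],[0.1,0,0,0,0,0,-1]]' | grep -E 'eef|force:|rot';python3 -c "
from h import *
s=env.state();print(s['ft_torque'],s['force'])"
```

```text
eef_pos: [0.5867, 0.1391, 0.1384]
tcp_rot: [-3.141, 0.0, 2.978]
force: [-5.3, 1.1, 2.5]
finger_force: 30.0
eef_pos: [0.5866, 0.1391, 0.1383]
tcp_rot: [3.141, 0.002, 2.978]
force: [-2.1, -0.6, 1.6]
finger_force: 30.0
[-0.19095233  0.35326021  0.06284877] [-2.05533677 -0.61947365  1.57817062]
```

```bash
python3 -m handwheel '[[0.05,0,0,0,0,0,-1],[0.1,0,0,0,0,0,-1],[0.1,0,0,0,0,0,-1],[0.1,0,0,0,0,0,-1]]' | grep -E 'eef|force:|rot';python3 -m handwheel '[[0.05,0,0,0,0,0,-1],[0.1,0,0,0,0,0,-1],[0.1,0,0,0,0,0,-1],[0.1,0,0,0,0,0,-1]]' | grep -E 'eef|force:|rot';python3 -c "
from h import *
s=env.state();print(s['ft_torque'],s['force'])"
```

```text
eef_pos: [0.5859, 0.1395, 0.1383]
tcp_rot: [3.141, 0.003, 2.978]
force: [1.0, -2.0, 0.7]
finger_force: 30.0
eef_pos: [0.5842, 0.1399, 0.1383]
tcp_rot: [3.141, 0.001, 2.978]
force: [1.7, -0.4, 2.2]
finger_force: 30.0
[-0.10052852 -0.38573967  0.01889842] [ 1.73082061 -0.42903648  2.17169098]
```

The outward force is gone, and the tool is now held slightly inward, so the catch has clicked out. I'll release and rise.

```bash
python3 -m handwheel '[[-0.05,0,-0.05,0,0,0,-1],[-0.05,0,-0.05,0,0,0,-0.2],[-0.05,0,-0.05,0,0,0,0.4],[-0.05,0,-0.05,0,0,0,0.4],[-0.05,0,-0.05,0,0,0,0.4]]'
python3 -m handwheel '[[0,0,0,0,0,0,0.6],[0,0,0,0,0,0,0.6],[0,0,-1,0,0,0,0.6],[0,0,-3,0,0,0,0.6],[0,0,-6,0,0,0,0.6]]'
python3 -m handwheel '[[0,0,-4,0,0,0,0.6],[4,0,-7,0,0,0,0.6],[8,0,-7,0,0,0,0.6],[12,0,-7,0,0,0,0.6],[15,0,-7,0,0,0,0.6]]'
python3 - <<'E'
from h import *
im,d=grab('scene','s5'); W=world('scene',d)
n=np.array([.98664,-.16293,0]);p0=np.array([.61634,.1446,.13358]);ya=np.array([.16293,.98664,0])
cv2.imwrite('pics/c5.png',cv2.resize(cv2.imread('pics/s5.png')[140:290,190:390],None,fx=4,fy=4,interpolation=cv2.INTER_CUBIC))
E
```

```text
clock: 14.58
eef_pos: [0.5834, 0.1396, 0.1379]
tcp_rot: [-3.141, -0.002, 2.978]
force: [0.2, 0.8, 0.6]
grip_width: 0.0633
finger_force: 0.0
clock: 15.0
eef_pos: [0.5826, 0.1393, 0.1972]
tcp_rot: [-3.14, -0.005, 2.978]
force: [-0.4, 0.1, -0.1]
grip_width: 0.073
finger_force: 0.0
clock: 15.42
eef_pos: [0.4339, 0.1642, 0.2699]
tcp_rot: [3.14, 0.001, 2.977]
force: [-0.1, 1.0, -0.1]
grip_width: 0.0731
finger_force: 0.0
```

View pics/c5.png

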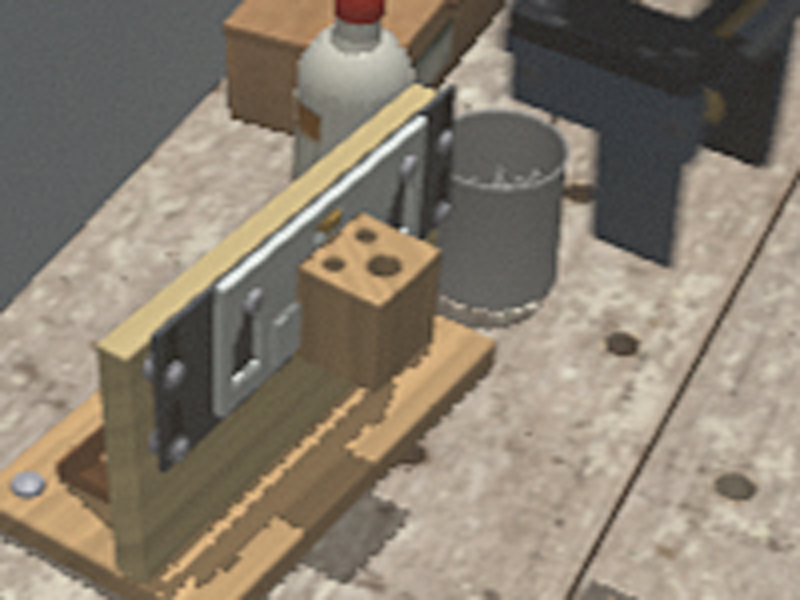

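The crop shows the holder hanging level, with both heads at the slot tops ((253,298) and (408,165)). The brass catch shows out through the window at (327,220). The tin and bottle are undisturbed and the gripper is clear, so I'll hand in.

```bash
python3 -m handwheel '[[0,0,0,0,0,0,0.6],[0,0,0,0,0,0,0.6],[0,0,0,0,0,0,0.6]]' | grep clock; python3 -c "
from station import env
print(env.finish_job())"
```

```text
clock: 15.72
the job is handed in; nothing more can be done
None
```

The job is handed in: the holder hangs on both pins with the catch showing out through its window, the gripper is clear and the bystanders stayed put; the push read at most about 12 N, and no verdict was returned.

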